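Draw the paring knife from the knife block and lay it on the chopping board

ROBOT

A 6-joint arm with a two-finger parallel gripper is mounted at the origin on a cart in front of the work surface, level with it; the furniture and walls round the work are solid. World frame = base frame: x ahead of the robot, y to its left, z up, the work surface at z = 0. Lengths are in mm, angles in rad, forces in N, time in s.
With the tool pointing down it reaches from about 350 to 875 mm from the base axis. Payload 4.2 kg.
Tool frame: the origin (TCP) lies at the very end of the fingers, on their centre line; the grasp point (between the pads) lies 19 mm behind it; z points along the fingers, y is the line along which they close (so a half turn about z gives the same grasp; the last joint's range is limited). The gripper opens to 85 mm and grips with 20 to 120 N. Pads are 22 mm wide; open, the fingers measure 114 mm over their backs; the gripper's body (76 mm by 85 mm) begins 54 mm behind the grasp point. The pads swing forward as they close: fully open they stand 13 mm farther back than shut.
Start: joints at [1.381, 0.385, 0.008, 0, -1.194, -0.259], TCP at [271.144, 563.099, 231.312] pointing down, gripper open.
Joint ranges: [-3.14, 3.14], [-1.21, 2.06], [-1.07, 1.41], [-3.16, 2.05], [-2.99, -0.16], [-3.1, 3.1]. Speed limits (rad/s): [2.79, 2.79, 3.14, 3.14, 3.14, 3.14].

INTERFACE

Orientations are given as a unit quaternion [x, y, z, w].
In Python, from bench import monitor, get_image, camera_info, job_done gives the robot as it stands.
- The arm moves only by the tool send_rows, never from a script. Its argument "series" is a list of rows, each a list of 3 entries, a list of its own where there are three numbers: the shift along the tool's x, y, z in mm, then the turn, a rotation vector about the tool's x, y, z in rad, then the finger opening in mm, from 0 to 85.4. A call has 1 to 8 rows; each row shifts and turns the commanded pose from where the row before left it, along the tool's axes as they then stand; what a row does not reach is not made up. A row lasts 1/10 s, in which the tool goes at most 50 mm and 8.59 degrees, less where a joint would pass 70% of its speed; a pose out of reach is approached as far as the arm can. A call with a gripper value outside its range is refused whole. The fingers move at their own pace and stop on an object; the grip force is fixed at half the most. Time passes only in rows, so rows that do not move let the fingers close. It gives the time, the measured TCP pose, the force, the opening and the grip force at its end, in the units of the state.
- monitor.read_state(): the state, without advancing time (a new reading comes with each control period).
- get_image(name): name is "scene" or "top" or "wrist"; returns the picture (384x512x3 uint8, red, green, blue); there is no depth.
- camera_info(name): a dict with "intrinsics" (3x3 intrinsics, pixels), "dist_coeffs" ([k1, k2, p1, p2, k3] as OpenCV has them; the pictures are not rectified), "R" (3x3) and "t" (3): a world point X has camera coordinates R X + t. Camera axes: x right, y down, z forward; pixel columns grow to the right and rows downward; lengths in mm; the calibration is good to about 2 mm. A picture is of the moment at which its call begins: read the wrist's pose just before it. camera_info takes no time and is no camera call; for the wrist camera it gives the pose at the moment of the call.
- job_done(): hands the job in; it is judged then, once.
The state is a dict: "clock": time; "joints": joint angles; "joint_vel": joint speeds; "joint_efforts": joint torques, N m; "position": TCP position; "ee_rot": TCP orientation; "contact_force": force on the tool from outside, world axes, zero at the start; "wrist_torque": the same for the moment, N m; "gripper_width": finger opening in mm; "grasp_force": force on a finger pad.
Only numpy, scipy, OpenCV 4.12 (cv2) and the standard library are available. Lean on these libraries where they do the work, as an engineer would, in place of code of your own. Each camera call takes 0.05 s, during which the arm holds its last target. There are 200 camera calls.

TASK

The orange is about to be cut up: draw the small paring knife (the one with the shortest handle) out of the knife block and lay it down flat on the chopping board beside the orange, the whole knife on the board and not touching the fruit. Lay it down, do not drop it, and leave the other two knives in the block and the orange where it is.

Things in the scene. Friction and masses are not known exactly. Their poses are not given: they have to be found in the camera images.
- knife_block: Wooden knife block, fixed, 145 (x) x 160 (y) x 114 mm high. Origin: on the worktop under its middle; x to its back, z up. Three parallel flat slots, 30 wide x 6 mm high, open in its sloping front face at y = -56, 0, 56 mm, a knife in each (which one varies), handles outside, leaning to -x at 40 degrees from vertical: the way out is (-0.643, 0, 0.766) in this frame.
- block_face (a point): Mouth of the middle slot: (-48, 0, 93) mm from knife_block, same axes. The face rises towards the back at 40 degrees, square to the slots.
- paring_knife: Paring knife: black handle 84 long x 20 wide (y) x 18 mm thick (z), three rivets; steel blade 88 x 19 x 3 mm. Origin: on its centre line where handle meets blade (at the slot's mouth to start). x points to the blade's point, the handle lies along -x; y is level in the block; z is square to the blade's flat: vertical when lying, origin then 9 mm up. 70 g, balances near the origin.
- paring_grip (a point): Middle of the paring knife's handle, 42 mm from the bolster (x = -42 mm in the knife's frame), same axes as paring_knife. Grasp across the handle's 20 mm width.
- paring_tip (a point): Point of the paring knife's blade, 88 mm ahead of the knife's origin.
- paring_butt (a point): End of the paring knife's handle, 84 mm behind the knife's origin.
- utility_knife: A middle-sized knife in another slot, same style and axes: handle 110 x 23 x 19 mm. To be left in the block.
- cooks_knife: The biggest knife in another slot, same style and axes: handle 122 x 26 x 20 mm. To be left in the block.
- board: Wooden chopping board, fixed, 240 (x) x 320 (y) x 18 mm thick, lying flat. Origin: centre of its underside, on the worktop; its top is 18 mm above.
- orange: The orange, 82 mm across and 80 mm high, resting loose on the board near its -y end. Origin: under its middle, on the board.
Not all that is in view belongs to the job. Several things have the shape of the orange; the one meant has the colours described above.

How it is judged:
By the outcome, as a careful person would: the job done as asked, in the order asked, and still so for the second after the job is handed in, with the robot touching nothing.
It also fails if it takes over 48 s, if anything falls off the work surface, if the arm or the gripper's body presses on something with over 40 N, if the wrist force passes 120 N, or if a joint passes its speed limit or range.

## Working session

There is one attempt and no reset: what is moved stays moved. The work goes in short steps, Python scripts to look and compute and a tool call to move; the robot and the scene stay as the last step left them, time stands still between calls to the robot, and variables do not carry over. Pictures are saved under pics/ and viewed, at most 10 in all, crops included, and the job is handed in when it is done.

Besides the shell and the picture viewer there is one more tool, called after "Call:" by a JSON object that holds its "api" and its "payload", one argument or row to a line. send_rows: Moves the arm, as the interface text tells. Its arguments: {"type":"object","properties":{"series":{"type":"array"}},"required":["series"]}

```bash
mkdir -p pics; ls
cat > h.py <<'E'
import numpy as np,cv2
from bench import monitor,get_image,camera_info,job_done
from scipy.spatial.transform import Rotation as Rn
def ray(ci,uv):
    p=cv2.undistortPoints(np.array(uv,float).reshape(-1,1,2),np.array(ci["intrinsics"],float),np.array(ci["dist_coeffs"],float)).reshape(-1,2)
    R=np.array(ci["R"]);t=np.array(ci["t"])
    d=np.c_[p,np.ones(len(p))]@R
    return -R.T@t,d/np.linalg.norm(d,axis=1)[:,None]
def plane(ci,uv,z):
    o,d=ray(ci,uv);return o+d*((z-o[2])/d[:,2])[:,None]
def tri(cis,uvs):
    A=0;b=0;L=[]
    for ci,uv in zip(cis,uvs):
        o,d=ray(ci,uv);M=np.eye(3)-np.outer(d[0],d[0]);A=A+M;b=b+M@o;L.append((M,o))
    x=np.linalg.solve(A,b);return x,[np.linalg.norm(M@(x-o)) for M,o in L]
def proj(ci,X):
    R=np.array(ci["R"],float);return cv2.projectPoints(np.array(X,float).reshape(-1,1,3),cv2.Rodrigues(R)[0],np.array(ci["t"],float),np.array(ci["intrinsics"],float),np.array(ci["dist_coeffs"],float))[0].reshape(-1,2)
E
python3 - <<'E'
from h import *
s=monitor.read_state();print(s)
ims=[]
for n in("scene","top","wrist"):
    im=get_image(n)[:,:,::-1];cv2.imwrite(f"pics/{n}0_raw.png",im);ims.append(im)
    c=camera_info(n);print(n,np.round(ray(c,[[256,192]])[0]),np.round(ray(c,[[256,192]])[1],2))
for n,im in zip("st",ims):cv2.imwrite(f"pics/{n}0.png",cv2.resize(im,(800,600),interpolation=cv2.INTER_CUBIC))
E
```

```text
pics
{'clock': 0.0, 'joints': array([ 1.38061326e+00,  3.85571211e-01,  6.65170790e-03, -5.32466130e-04,
       -1.19401240e+00, -2.58587458e-01]), 'joint_vel': array([-8.22964795e-05,  5.14094440e-04, -2.73942424e-04, -2.78044089e-04,
        3.77426285e-04,  1.20802693e-03]), 'joint_efforts': array([-2.17905936e-04, -3.92290485e+01,  1.88406086e+01,  4.18613479e+00,
       -4.55878529e-03, -5.52391327e-06]), 'position': array([270.88995959, 562.59992032, 230.21790751]), 'ee_rot': array([ 9.74908630e-01, -2.22602699e-01, -2.10794515e-04,  1.07562512e-03]), 'contact_force': array([ 1.16773592, -0.16085607, -0.57463097]), 'wrist_torque': array([ 0.02312538, -0.01579696, -0.02842399]), 'grasp_force': 0.0, 'gripper_width': 85.68571531980169}
scene [-457. 1352.  966.] [[ 0.58 -0.68 -0.46]]
top [ 386.  130. 1475.] [[ 0.18 -0.01 -0.98]]
wrist [343. 529. 373.] [[-0.28  0.13 -0.95]]
```

View pics/s0.png

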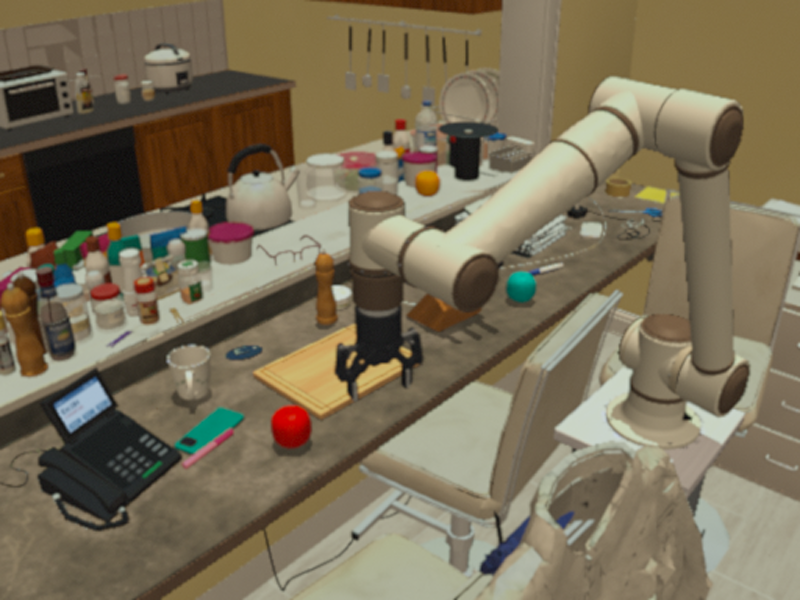

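View pics/t0.png

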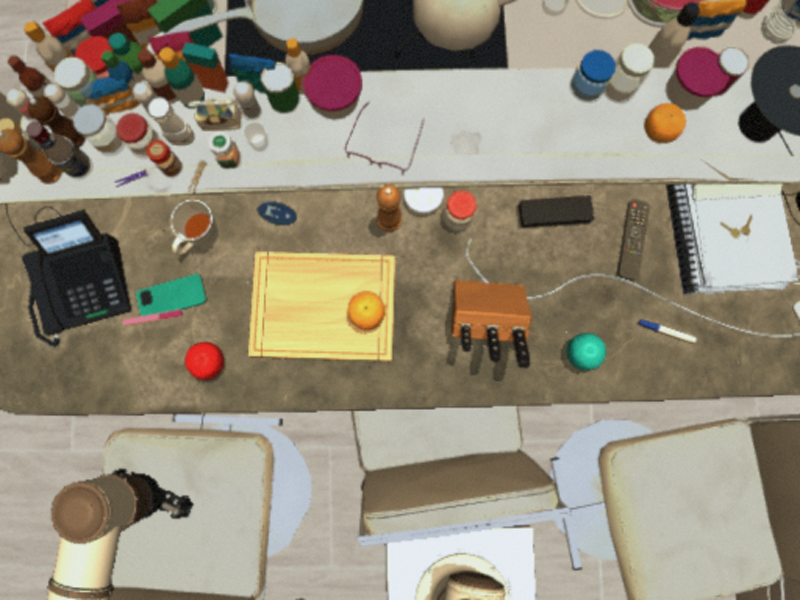

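The scene view shows the block, board and orange behind the arm. In the top view (800x600) the board spans (250–395, 253–360), the orange is at (366,310) and the block at (492,310). The handles are near (466,336), (493,342) and (522,346), and the left one looks shortest. Next I'll measure them.

Run:
```python
from h import *
im=cv2.imread("pics/top0_raw.png");sc=cv2.imread("pics/scene0_raw.png");c=camera_info("top");cs=camera_info("scene")
hsv=cv2.cvtColor(im,cv2.COLOR_BGR2HSV)
def big(m,x0,y0,x1,y1,n=1):
    k=np.zeros_like(m);k[y0:y1,x0:x1]=m[y0:y1,x0:x1]
    cc=cv2.findContours(k,cv2.RETR_EXTERNAL,cv2.CHAIN_APPROX_NONE)[0]
    return sorted(cc,key=cv2.contourArea)[::-1][:n]
b=big(cv2.inRange(hsv,(12,70,120),(35,255,255)),150,150,262,240)[0]
r=cv2.boxPoints(cv2.minAreaRect(b));P=plane(c,r,18);print("board",P.round(0).tolist(),P.mean(0).round(1),np.linalg.norm(np.diff(P,axis=0),axis=1).round())
o=big(cv2.inRange(hsv,(8,190,120),(20,255,255)),215,180,252,215)[0]
(oc,rad)=cv2.minEnclosingCircle(o);print("orange",oc,rad,plane(c,oc,58).round(1),rad*2*1475/np.array(c["intrinsics"])[0,0])
k=big(cv2.inRange(hsv,(5,120,60),(14,255,255)),280,170,345,225)[0]
print("block",cv2.minAreaRect(k),cv2.boundingRect(k))
m=cv2.inRange(hsv,(0,0,0),(180,255,48))
for h in big(m,285,200,345,240,3):
    r=cv2.minAreaRect(h);print("handle",r,cv2.boundingRect(h),cv2.contourArea(h))
a=cv2.resize(im[172:242,275:350],None,fx=5.3,fy=5.3,interpolation=cv2.INTER_CUBIC)
d=cv2.resize(sc[175:220,250:330],None,fx=5,fy=5,interpolation=cv2.INTER_CUBIC)
H=max(a.shape[0],d.shape[0]);f=lambda q:cv2.copyMakeBorder(q,0,H-q.shape[0],0,0,cv2.BORDER_CONSTANT)
cv2.imwrite("pics/crop1.png",np.hstack([f(a),f(d)]));print(a.shape,d.shape)
```

```text
board [[817.0, 487.0, 18.0], [805.0, 89.0, 18.0], [489.0, 99.0, 18.0], [499.0, 483.0, 18.0]] [652.5 289.5  18. ] [398. 316. 384.]
orange (233.6896514892578, 198.44827270507812) 11.572395324707031 [[626.  188.4  58. ]] 80.58560065143696
block ((314.1867980957031, 198.91494750976562), (50.75783920288086, 37.2808952331543), 4.573921203613281) (289, 179, 51, 40)
handle ((332.9999694824219, 222.99996948242188), (23.21156120300293, 7.375636577606201), 77.47119140625) (328, 212, 11, 23) 110.0
handle ((315.5, 220.5), (7.0, 21.0), 0.0) (312, 210, 8, 22) 85.0
handle ((297.5, 216.5), (5.0, 13.0), -0.0) (295, 210, 6, 14) 32.5
(371, 398, 3) (225, 400, 3)
```

View pics/crop1.png

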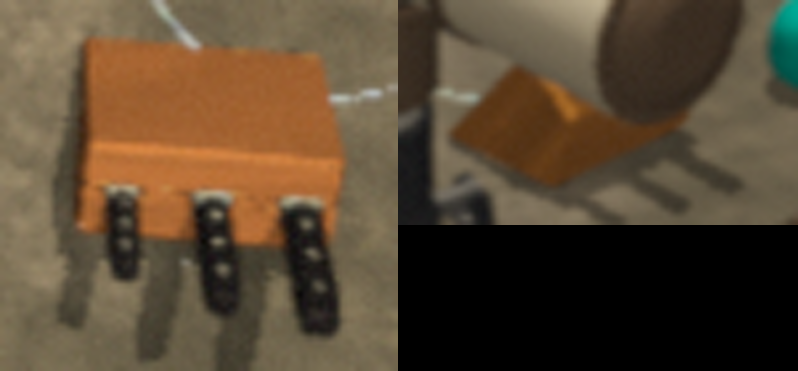

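The crop shows the paring knife in the left slot: bolster at about crop (122,188), butt end at about (125,278). The middle knife runs (213,196)–(222,312) and the right one (300,203)–(322,332).

Run:
```python
from h import *
im=cv2.imread("pics/top0_raw.png");c=camera_info("top");hsv=cv2.cvtColor(im,cv2.COLOR_BGR2HSV)
m=cv2.inRange(hsv,(10,80,170),(35,255,255));k=np.zeros_like(m);k[155:235,152:260]=m[155:235,152:260]
k=cv2.morphologyEx(k,cv2.MORPH_CLOSE,np.ones((5,5)));b=max(cv2.findContours(k,0,1)[0],key=cv2.contourArea)
r=cv2.boxPoints(cv2.minAreaRect(b));P=plane(c,r,18);print("board",P.round(0).tolist(),P.mean(0).round(1),np.linalg.norm(np.diff(P,axis=0),axis=1).round())
R=lambda q:(np.array(q,float)+.5)/5.3-.5+np.array([275,172])
M=plane(c,R([[122,190],[213,198],[300,203]]),93);print("mouths",M.round(1).tolist(),np.linalg.norm(np.diff(M,axis=0),axis=1))
for i,(q,L) in enumerate([((125,276),84),((222,310),110 ),((322,330),122)]):
    X=plane(c,R([q]),93+.766*L)[0];v=M[i]-X;print("butt",X.round(1),np.hypot(*v[:2]),.643*L,np.degrees(np.arctan2(v[1],v[0])))
T=plane(c,R([[88,38],[322,55],[343,160],[90,143]]),114);print("top",T.round(1).tolist(),np.linalg.norm(np.diff(T,axis=0),axis=1))
F=plane(c,R([[78,230],[332,245]]),55);print(F.round(1).tolist(),np.linalg.norm(F[1]-F[0]))
```

```text
board [[538.0, 453.0, 18.0], [781.0, 448.0, 18.0], [761.0, 121.0, 18.0], [520.0, 135.0, 18.0]] [650.1 288.9  18. ] [243. 327. 241.]
mouths [[584.2, -23.2, 93.0], [577.6, -79.7, 93.0], [572.9, -134.0, 93.0]] [56.92838134 54.47061261]
butt [523.7 -15.5 157.3] 60.981946782770684 54.012 -7.203702562321189
butt [500.2 -68.8 177.3] 78.15511723193096 70.73 -8.004435381028655
butt [ 486.1 -124.7  186.5] 87.28539986560016 78.446 -6.11188359448038
top [[676.9, -4.1, 114.0], [662.2, -149.2, 114.0], [596.0, -158.2, 114.0], [610.9, -2.4, 114.0]] [145.83356466  66.89599692 156.43664252]
[[564.7, 1.9, 55.0], [550.4, -160.2, 55.0]] 162.73554905281821
```

```bash
cat >> h.py <<'E'
def rows(p1,R1,n,st=None):
    s=st or monitor.read_state();p=np.array(s["position"]);R=Rn.from_quat(s["ee_rot"]);out=[]
    p0,R0=p,R;w=(R0.inv()*R1).as_rotvec()
    for i in range(1,n+1):
        pi=p0+(p1-p0)*i/n;Ri=R0*Rn.from_rotvec(w*i/n)
        d=np.round(R.inv().apply(pi-p));r=np.round((R.inv()*Ri).as_rotvec(),2)
        out.append([d.astype(int).tolist(),r.tolist()]);p=p+R.apply(d);R=R*Rn.from_rotvec(r)
    print("\n".join(map(str,out)));print("end",p.round(1),"rot err",(R.inv()*R1).as_rotvec().round(3),"|max|",max(np.linalg.norm(o[0])for o in out))
    return {"position":p,"ee_rot":R.as_quat()}
psi=np.radians(-6)
def Rt(tilt,psi=psi):  # tool tilt (deg) from down, pointing back to robot; y along -y_block
    t=np.radians(tilt);h=np.array([np.cos(psi),np.sin(psi),0]);z=-np.sin(t)*h-np.cos(t)*np.array([0,0,1]);y=np.array([np.sin(psi),-np.cos(psi),0])
    return Rn.from_matrix(np.c_[np.cross(y,z),y,z])
E
python3 - <<'E'
from h import *
R=Rt(50);g=np.array([557.3,-20.5,125.2]);z=R.as_matrix()[:,2];T=g-z*120
s=rows(np.array([400,360,310.]),Rt(0),8)
s=rows(np.array([560,60,310.]),Rt(20),8,s);s=rows(T,R,8,s)
E
```

```text
[[26, 16, -10], [0.0, 0.0, -0.04]]
[[24, 17, -10], [0.0, 0.0, -0.05]]
[[24, 18, -10], [0.0, 0.0, -0.04]]
[[24, 19, -10], [0.0, 0.0, -0.04]]
[[22, 20, -10], [0.0, 0.0, -0.05]]
[[22, 21, -9], [0.0, 0.0, -0.04]]
[[20, 22, -10], [0.0, 0.0, -0.04]]
[[20, 22, -10], [0.0, 0.0, -0.04]]
end [400.1 360.3 309.7] rot err [ 0.002  0.    -0.004] |max| 32.202484376209235
[[24, 35, 0], [0.0, -0.04, -0.0]]
[[24, 35, -1], [0.0, -0.05, -0.0]]
[[24, 35, -2], [0.0, -0.04, -0.0]]
[[23, 36, -3], [0.0, -0.04, -0.0]]
[[24, 35, -4], [0.0, -0.05, -0.0]]
[[23, 35, -5], [0.0, -0.04, -0.0]]
[[24, 35, -7], [0.0, -0.05, -0.0]]
[[22, 35, -7], [0.0, -0.04, -0.0]]
end [559.6  60.2 310.2] rot err [ 0.     0.001 -0.005] |max| 43.01162633521314
[[16, 10, 8], [-0.0, -0.07, -0.0]]
[[17, 10, 8], [-0.0, -0.06, -0.0]]
[[17, 10, 6], [-0.0, -0.07, -0.0]]
[[18, 10, 5], [-0.0, -0.06, -0.0]]
[[17, 10, 4], [-0.0, -0.07, -0.0]]
[[19, 10, 3], [-0.0, -0.06, -0.0]]
[[18, 10, 2], [-0.0, -0.07, -0.0]]
[[18, 10, 0], [-0.0, -0.06, -0.0]]
end [648.8 -30.2 202.3] rot err [-0.002 -0.002 -0.004] |max| 21.6794833886788
```

Call:
{"api": "send_rows", "payload": {
  "series": [
    [[26, 16, -10], [0, 0, -0.04], 85],
    [[24, 17, -10], [0, 0, -0.05], 85],
    [[24, 18, -10], [0, 0, -0.04], 85],
    [[24, 19, -10], [0, 0, -0.04], 85],
    [[22, 20, -10], [0, 0, -0.05], 85],
    [[22, 21, -9], [0, 0, -0.04], 85],
    [[20, 22, -10], [0, 0, -0.04], 85],
    [[20, 22, -10], [0, 0, -0.04], 85]
  ]
}}

```text
clock: 0.95
position: [400.5, 359.3, 310.4]
ee_rot: [0.999, -0.054, -0.0, 0.0]
contact_force: [0.2, 0.3, -0.5]
gripper_width: 85.2
grasp_force: 0.0
```

Call:
{"api": "send_rows", "payload": {
  "series": [
    [[24, 35, 0], [0, -0.04, 0], 85],
    [[24, 35, -1], [0, -0.05, 0], 85],
    [[24, 35, -2], [0, -0.04, 0], 85],
    [[23, 36, -3], [0, -0.04, 0], 85],
    [[24, 35, -4], [0, -0.05, 0], 85],
    [[23, 35, -5], [0, -0.04, 0], 85],
    [[24, 35, -7], [0, -0.05, 0], 85],
    [[22, 35, -7], [0, -0.04, 0], 85]
  ]
}}

```text
clock: 1.75
position: [560.6, 58.8, 310.1]
ee_rot: [0.983, -0.054, -0.175, -0.01]
contact_force: [-0.1, 0.5, -0.5]
gripper_width: 85.2
grasp_force: 0.0
```

Call:
{"api": "send_rows", "payload": {
  "series": [
    [[16, 10, 8], [0, -0.07, 0], 50],
    [[17, 10, 8], [0, -0.06, 0], 50],
    [[17, 10, 6], [0, -0.07, 0], 50],
    [[18, 10, 5], [0, -0.06, 0], 50],
    [[17, 10, 4], [0, -0.07, 0], 50],
    [[19, 10, 3], [0, -0.06, 0], 50],
    [[18, 10, 2], [0, -0.07, 0], 50],
    [[18, 10, 0], [0, -0.06, 0], 50]
  ]
}}

```text
clock: 2.55
position: [649.3, -30.2, 200.9]
ee_rot: [0.905, -0.049, -0.423, -0.023]
contact_force: [0.0, 0.5, -0.2]
gripper_width: 49.9
grasp_force: 0.0
```

Run:
```python
from h import *
s=monitor.read_state();print(s["clock"],s["position"],s["joints"].round(2),s["gripper_width"],s["contact_force"])
R=Rt(50);print((Rn.from_quat(s["ee_rot"]).inv()*R).as_rotvec().round(3))
c=camera_info("wrist");im=get_image("wrist")[:,:,::-1];cv2.imwrite("pics/w1_raw.png",im)
h=np.array([np.cos(psi),np.sin(psi),0]);O=np.array([584.2,-23.3,93]);out=-.643*h+np.array([0,0,.766])
print("expected px mouth,grip,butt",proj(c,[O,O+42*out,O+84*out]).round(1).tolist())
im=cv2.resize(im,(800,600),interpolation=cv2.INTER_CUBIC);cv2.imwrite("pics/w1.png",im)
```

```text
2.55 [649.32340711 -30.19186504 200.91437979] [ 0.12  0.93  0.77 -0.22 -2.25  1.28] 49.91222548407071 [ 0.01974506  0.49891443 -0.19350102]
[-0.003  0.001 -0.003]
expected px mouth,grip,butt [[255.5, 145.5], [255.6, 188.3], [255.7, 227.2]]
```

View pics/w1.png

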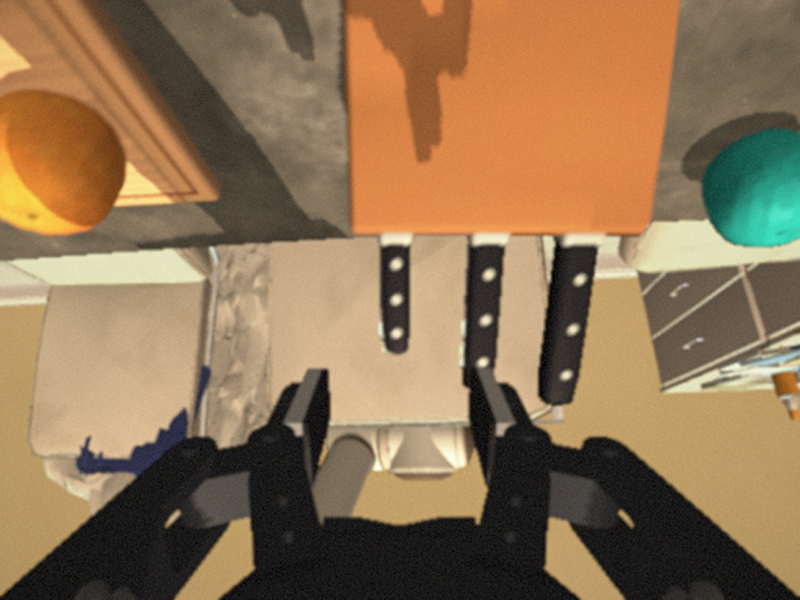

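The wrist view shows the paring handle centred at x≈396 (rivets at y≈263, 299, 332; butt y≈350). The open fingers straddle it, about centred on 399, and the middle knife at x≈485 lies clear of them sideways.

Run:
```python
from h import *
c=camera_info("wrist");h=np.array([np.cos(psi),np.sin(psi),0]);O=np.array([584.2,-23.3,93]);out=-.643*h+np.array([0,0,.766]);n=.766*h+np.array([0,0,.643]);l=np.array([-np.sin(psi),np.cos(psi),0])
im=cv2.imread("pics/w1_raw.png");g=cv2.cvtColor(im,cv2.COLOR_BGR2GRAY)
for y in(178,196,204):print(y,np.where(g[y,235:275]<85)[0][[0,-1]]+235)
def on(uv,off):
    o,d=ray(c,uv);X=o+d*(((O+off*n-o)@n)/(d@n))[:,None];return np.c_[(X-O)@out,(X-O)@l]
k=.64
q=lambda *a:[(u+.5)*k-.5 for u in a]
print("rivets/butt along,lateral (top surf)",on([q(396,263),q(396,299),q(396,332),q(396,350)],9).round(1).tolist())
print("edges",on([q(382,299),q(410,299)],9).round(1).tolist())
print("cam height above axis",(ray(c,[[0,0]])[0]-O)@n)
```

```text
178 [244 261]
196 [244 261]
204 [245 261]
rivets/butt along,lateral (top surf) [[13.9, 0.4], [36.1, 0.6], [57.5, 0.8], [69.6, 0.9]]
edges [[36.0, 9.0], [36.1, -7.8]]
cam height above axis 257.60618494219693
```

Call:
{"api": "send_rows", "payload": {
  "series": [
    [[-20, 0, 0], [0, 0, 0], 50],
    [[-20, 0, 0], [0, 0, 0], 50],
    [[-20, 0, 0], [0, 0, 0], 50],
    [[-20, 0, 0], [0, 0, 0], 50],
    [[0, 0, 0], [0, 0, 0], 50]
  ]
}}

```text
clock: 3.1
position: [597.4, -24.1, 266.5]
ee_rot: [0.907, -0.049, -0.419, -0.023]
contact_force: [-0.1, -0.6, 0.9]
gripper_width: 50.0
grasp_force: 0.0
```

Run:
```python
from h import *
c=camera_info("wrist");im=get_image("wrist")[:,:,::-1];cv2.imwrite("pics/w2_raw.png",im)
K=np.array(c["intrinsics"]);print(K.round(1).tolist(),monitor.read_state()["position"])
for n in("w1","w2"):
    im=cv2.imread(f"pics/{n}_raw.png");g=cv2.cvtColor(im,cv2.COLOR_BGR2GRAY)
    sub=cv2.resize(g[60:270,225:400],None,fx=4,fy=4,interpolation=cv2.INTER_CUBIC)
    dark=cv2.inRange(sub,0,70)
    cs,hi=cv2.findContours(dark,cv2.RETR_CCOMP,cv2.CHAIN_APPROX_NONE)
    for i,q in enumerate(cs):
        a=cv2.contourArea(q)
        if hi[0][i][3]>=0 and 60<a<1500:
            m=cv2.moments(q);print(n,"rivet",[round(m['m10']/m['m00']/4-.375+225,1),round(m['m01']/m['m00']/4-.375+60,1)],a)
        elif a>4000: print(n,"dark",(np.array(cv2.boundingRect(q))/4+[225,60,0,0]).tolist())
cv2.imwrite("pics/w2.png",cv2.resize(cv2.imread("pics/w2_raw.png"),(800,600)))
```

```text
[[279.8, 0.0, 255.2], [0.0, 279.8, 192.3], [0.0, 0.0, 1.0]] [597.70843045 -23.99679345 264.86911563]
w1 dark [244.0, 157.5, 17.75, 68.0]
w1 rivet [253.5, 212.9] 1177.5
w1 rivet [253.3, 191.3] 1218.0
w1 rivet [253.2, 168.7] 1294.0
w1 dark [296.5, 157.0, 25.75, 113.0]
w1 rivet [310.4, 204.5] 1187.0
w1 rivet [312.5, 175.4] 1270.0
w1 dark [344.75, 151.75, 37.0, 107.75]
w1 rivet [361.8, 239.8] 1080.0
w1 rivet [366.2, 210.5] 1135.0
w1 rivet [370.8, 178.6] 1195.0
w2 dark [297.75, 236.75, 20.0, 33.25]
w2 dark [352.75, 62.0, 40.25, 123.0]
w2 rivet [370.2, 161.1] 1026.0
w2 rivet [374.7, 126.0] 1103.0
w2 rivet [379.3, 88.1] 1183.0
w2 dark [299.5, 61.75, 29.75, 110.75]
w2 rivet [312.3, 150.8] 1077.5
w2 rivet [314.4, 118.3] 1182.0
w2 rivet [316.5, 83.6] 1211.5
w2 dark [242.0, 61.75, 21.5, 84.75]
w2 rivet [252.4, 128.5] 1123.5
w2 rivet [252.3, 102.7] 1215.0
w2 rivet [252.3, 75.6] 1258.5
```

View pics/w2.png

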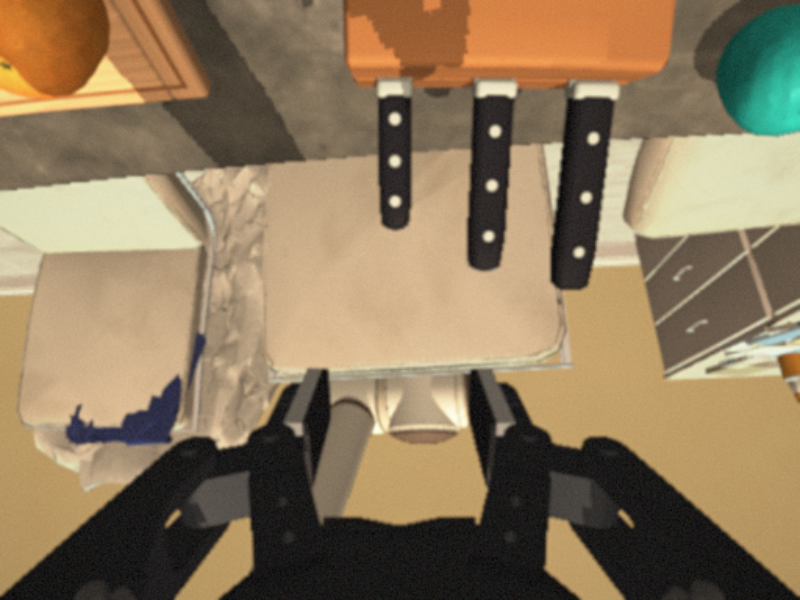

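In the second view the paring handle runs from y≈80 (mouth) to 228 (butt) at x≈395, rivets at y 119, 161 and 201. Now I'll triangulate the rivets from the two views.

Run:
```python
from h import *
s=monitor.read_state();c2=camera_info("wrist");R2=Rn.from_quat(s["ee_rot"]).as_matrix();p2=s["position"];print(p2)
Rct=c2["R"]@R2; tct=c2["R"]@p2+c2["t"]   # cam = Rct Xtool + tct
R1=(Rt(50)*Rn.from_rotvec([.003,-.001,.003])).as_matrix();p1=np.array([649.32,-30.19,200.91])
c1=dict(c2);c1["R"]=Rct@R1.T;c1["t"]=tct-c1["R"]@p1
print("cam in tool",(-Rct.T@tct).round(1))
h=np.array([np.cos(psi),np.sin(psi),0]);out=-.643*h+np.array([0,0,.766]);n=.766*h+np.array([0,0,.643]);l=np.array([-np.sin(psi),np.cos(psi),0])
A=[(253.2,168.7),(253.3,191.3),(253.5,212.9),(312.5,175.4),(310.4,204.5),(370.8,178.6),(366.2,210.5),(361.8,239.8)]
B=[(252.3,75.6),(252.3,102.7),(252.4,128.5),(316.5,83.6),(314.4,118.3),(379.3,88.1),(374.7,126),(370.2,161.1)]
X=[]
for a,b in zip(A,B):
    x,e=tri([c1,c2],[a,b]);X.append(x);print(x.round(1),"n,out,l",round(x@n,1),round(x@out,1),round(x@l,1),np.round(e,1))
X=np.array(X)
v=X[0]-X[2];v/=np.linalg.norm(v);print("dirs",v,X[3]-X[4],"exp",-out)
O=np.array([584.2,-23.3,93]);print("O in n,out,l",O@n,O@out,O@l)
# butt and mouth in view 2 on the measured plane
N=np.mean([x@n for x in X[:3]])
o,d=ray(c2,[[252.5,145.5],[252.5,51]]);Y=o+d*((N-o@n)/(d@n))[:,None];print("butt,mouth out:",(Y@out).round(1),(Y@l).round(1))
```

```text
[597.70843045 -23.99679345 264.86911563]
cam in tool [  79.5   -0.3 -143.4]
[577.1 -19.8 113.5] n,out,l 514.3 -283.4 40.7 [0.6 0.6]
[562.  -18.1 130.1] n,out,l 513.2 -260.9 40.7 [0.7 0.7]
[547.4 -16.6 147.2] n,out,l 513.0 -238.4 40.7 [0.7 0.7]
[567.5 -74.7 118.7] n,out,l 514.7 -277.0 -15.0 [0.7 0.7]
[548.2 -72.6 140.8] n,out,l 514.0 -247.5 -14.9 [0.7 0.7]
[ 560.  -130.   121.3] n,out,l 515.0 -274.0 -70.7 [0.9 0.9]
[ 538.6 -127.5  145.9] n,out,l 514.3 -241.2 -70.5 [0.8 0.8]
[ 517.4 -125.   170.5] n,out,l 513.8 -208.6 -70.2 [0.8 0.8]
dirs [ 0.66079003 -0.07072835 -0.74723091] [ 19.33867317  -2.17884605 -22.11341309] exp [ 0.63947758 -0.0672118  -0.766     ]
O in n,out,l 506.7103666227037 -303.9108364731051 37.89316807888239
butt,mouth out: [-223.1 -303.2] [41.4 41. ]
```

```bash
cat >> h.py <<'E'
h=np.array([np.cos(psi),np.sin(psi),0]);out=-.643*h+np.array([0,0,.766]);n=.766*h+np.array([0,0,.643]);l=np.array([-np.sin(psi),np.cos(psi),0])
F=lambda nn,oo,ll:n*nn+out*oo+l*ll
E
python3 - <<'E'
from h import *
s=rows(F(560,-261.5,40.8),Rt(50),6);s=rows(F(498.5,-261.5,40.8),Rt(50),5,s)
E
```

```text
[[13, 0, 11], [-0.0, -0.0, -0.0]]
[[14, -1, 12], [-0.0, -0.0, -0.0]]
[[13, 0, 11], [-0.0, -0.0, -0.0]]
[[13, 0, 11], [-0.0, -0.0, -0.0]]
[[14, -1, 12], [-0.0, -0.0, -0.0]]
[[13, 0, 11], [-0.0, -0.01, -0.0]]
end [597.9 -21.9 159.9] rot err [-0.003  0.004 -0.002] |max| 18.466185312619388
[[0, 0, 12], [-0.0, 0.0, -0.0]]
[[0, 0, 13], [-0.0, 0.0, -0.0]]
[[0, 0, 12], [-0.0, 0.0, -0.0]]
[[0, 0, 12], [-0.0, 0.0, -0.0]]
[[1, 0, 12], [-0.0, 0.0, -0.0]]
end [551.9 -16.9 120.1] rot err [-0.003  0.004 -0.002] |max| 13.0
```

Call:
{"api": "send_rows", "payload": {
  "series": [
    [[13, 0, 11], [0, 0, 0], 44],
    [[14, -1, 12], [0, 0, 0], 44],
    [[13, 0, 11], [0, 0, 0], 44],
    [[13, 0, 11], [0, 0, 0], 44],
    [[14, -1, 12], [0, 0, 0], 44],
    [[13, 0, 11], [0, 0, 0], 44],
    [[0, 0, 0], [0, 0, 0], 44]
  ]
}}

```text
clock: 3.85
position: [596.4, -21.9, 154.6]
ee_rot: [0.904, -0.05, -0.424, -0.023]
contact_force: [-0.3, 0.6, -1.0]
gripper_width: 43.8
grasp_force: 0.0
```

Call:
{"api": "send_rows", "payload": {
  "series": [
    [[0, 0, 12], [0, 0, 0], 44],
    [[0, 0, 13], [0, 0, 0], 44],
    [[0, 0, 12], [0, 0, 0], 44],
    [[0, 0, 12], [0, 0, 0], 44],
    [[1, 0, 12], [0, 0, 0], 44],
    [[0, 0, 0], [0, 0, 0], 44],
    [[0, 0, 0], [0, 0, 0], 44]
  ]
}}

```text
clock: 4.55
position: [552.4, -17.2, 119.0]
ee_rot: [0.906, -0.049, -0.42, -0.023]
contact_force: [0.3, -0.4, 0.2]
gripper_width: 43.9
grasp_force: 0.0
```

Run:
```python
from h import *
s=rows(F(498.5,-261.5,40.8),Rt(50),1)
cv2.imwrite("pics/w3.png",cv2.resize(get_image("wrist")[:,:,::-1],(800,600)))
```

```text
[[-2, 0, 0], [-0.0, -0.0, -0.0]]
end [551.2 -17.1 120.5] rot err [-0.003 -0.004 -0.003] |max| 2.0
```

View pics/w3.png

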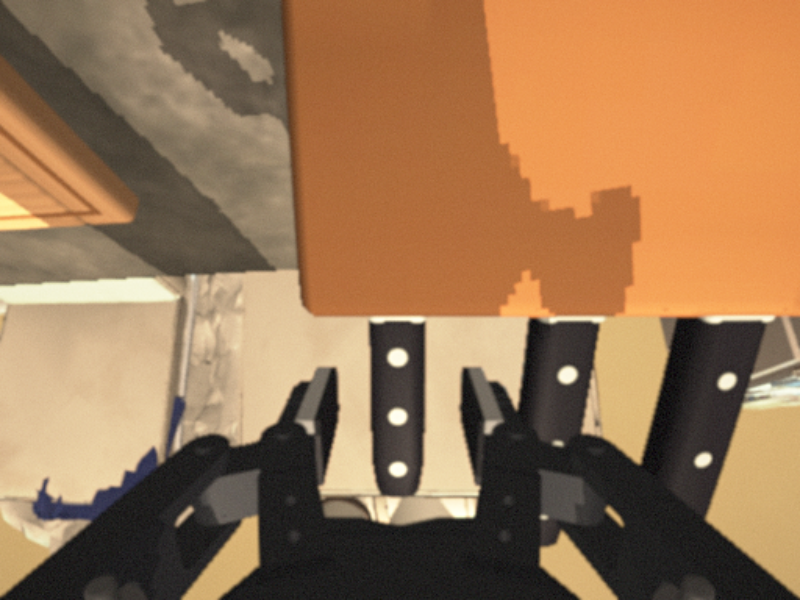

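The handle at x≈398 is centred between the pads (335 and 465) with the middle rivet at their level, and the right finger clears the neighbour. Closing now, then pulling out along −x of the tool.

Call:
{"api": "send_rows", "payload": {
  "series": [
    [[-1, 0, 0], [0, 0, 0], 10],
    [[0, 0, 0], [0, 0, 0], 10],
    [[0, 0, 0], [0, 0, 0], 10],
    [[0, 0, 0], [0, 0, 0], 10],
    [[0, 0, 0], [0, 0, 0], 10],
    [[0, 0, 0], [0, 0, 0], 10]
  ]
}}

```text
clock: 5.2
position: [551.8, -17.1, 119.8]
ee_rot: [0.906, -0.049, -0.42, -0.023]
contact_force: [3.2, 0.4, 4.9]
gripper_width: 17.9
grasp_force: 62.2
```

Call:
{"api": "send_rows", "payload": {
  "series": [
    [[-5, 0, 0], [0, 0, 0], 10],
    [[-5, 0, 0], [0, 0, 0], 10],
    [[-5, 0, 0], [0, 0, 0], 10],
    [[-5, 0, 0], [0, 0, 0], 10]
  ]
}}

```text
clock: 5.6
position: [538.3, -15.6, 134.4]
ee_rot: [0.906, -0.049, -0.421, -0.023]
contact_force: [2.5, -0.3, -0.9]
gripper_width: 18.2
grasp_force: 62.0
```

Call:
{"api": "send_rows", "payload": {
  "series": [
    [[-12, 0, 0], [0, 0, 0], 10],
    [[-12, 0, 0], [0, 0, 0], 10],
    [[-12, 0, 0], [0, 0, 0], 10],
    [[-12, 0, 0], [0, 0, 0], 10],
    [[-12, 0, 0], [0, 0, 0], 10],
    [[-12, 0, 0], [0, 0, 0], 10],
    [[-12, 0, 0], [0, 0, 0], 10],
    [[-12, 0, 0], [0, 0, 0], 10]
  ]
}}

```text
clock: 6.4
position: [476.1, -8.8, 208.8]
ee_rot: [0.906, -0.049, -0.421, -0.023]
contact_force: [0.2, -0.5, -0.2]
gripper_width: 18.2
grasp_force: 61.7
```

Run:
```python
from h import *
print(monitor.read_state()["position"],monitor.read_state()["joints"].round(2))
cv2.imwrite("pics/w4.png",cv2.resize(get_image("wrist")[:,:,::-1],(800,600)))
```

```text
[476.13892448  -8.83098591 208.76041903] [ 0.18  0.61  0.15 -0.23 -1.95  1.3 ]
```

View pics/w4.png

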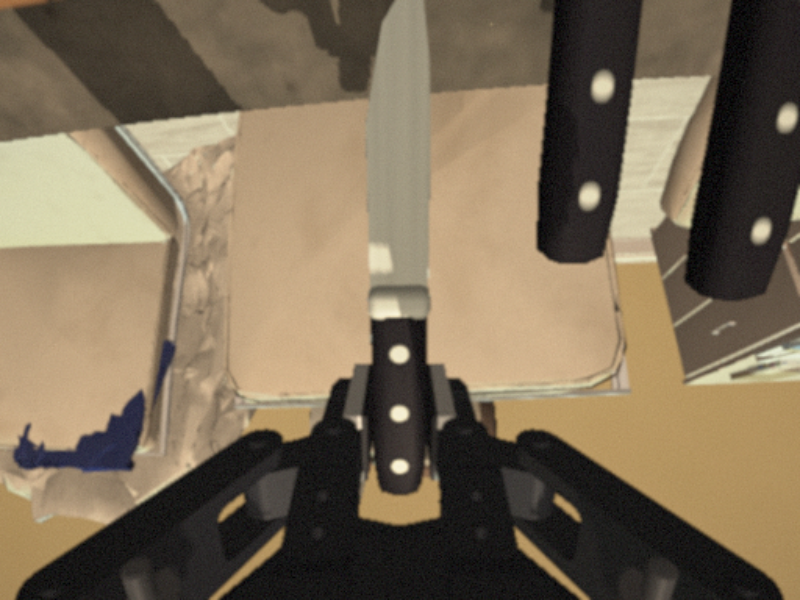

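The knife is clear of the slot, straight in the grip, blade pointing up the image from (400,300). The other two are still in the block.

Run:
```python
from h import *
y=np.radians(-3)
s=rows(np.array([500,60,300.]),Rt(35),6);s=rows(np.array([590,300,220.]),Rt(0,y),10,s);s=rows(np.array([606,300,60.]),Rt(0,y),6,s)
```

```text
[[-10, -12, -12], [-0.0, 0.04, -0.0]]
[[-9, -12, -12], [-0.0, 0.05, -0.0]]
[[-8, -12, -12], [-0.0, 0.04, -0.0]]
[[-8, -11, -13], [-0.0, 0.04, -0.0]]
[[-8, -12, -14], [-0.0, 0.04, -0.0]]
[[-7, -12, -13], [-0.0, 0.05, -0.0]]
end [499.7  60.  300.2] rot err [-0.002 -0.003 -0.003] |max| 20.09975124224178
[[10, -25, 3], [-0.0, 0.06, -0.01]]
[[10, -25, 3], [-0.0, 0.06, -0.0]]
[[9, -24, 5], [-0.01, 0.06, -0.01]]
[[10, -25, 4], [0.0, 0.06, -0.0]]
[[9, -25, 5], [0.0, 0.06, -0.01]]
[[10, -24, 6], [-0.0, 0.06, -0.0]]
[[9, -25, 6], [-0.0, 0.07, -0.01]]
[[8, -24, 7], [-0.0, 0.06, -0.0]]
[[9, -25, 7], [-0.01, 0.06, -0.01]]
[[8, -24, 7], [0.0, 0.06, -0.0]]
end [590.2 299.6 220.3] rot err [ 0.002 -0.002 -0.004] |max| 27.477263328068172
[[3, 0, 27], [0.0, -0.0, -0.0]]
[[2, -1, 26], [0.0, -0.0, -0.0]]
[[3, 0, 27], [0.0, -0.0, -0.0]]
[[2, 0, 27], [0.0, -0.0, -0.0]]
[[3, 0, 27], [0.0, -0.0, -0.0]]
[[2, -1, 26], [0.0, -0.0, -0.0]]
end [605.6 300.4  60.3] rot err [ 0.002 -0.002 -0.004] |max| 27.16615541441225
```

Call:
{"api": "send_rows", "payload": {
  "series": [
    [[-10, -12, -12], [0, 0.04, 0], 10],
    [[-9, -12, -12], [0, 0.05, 0], 10],
    [[-8, -12, -12], [0, 0.04, 0], 10],
    [[-8, -11, -13], [0, 0.04, 0], 10],
    [[-8, -12, -14], [0, 0.04, 0], 10],
    [[-7, -12, -13], [0, 0.05, 0], 10]
  ]
}}

```text
clock: 7.05
position: [501.4, 61.0, 298.9]
ee_rot: [0.953, -0.052, -0.298, -0.016]
contact_force: [0.2, -0.2, -0.5]
gripper_width: 18.8
grasp_force: 61.6
```

Call:
{"api": "send_rows", "payload": {
  "series": [
    [[10, -25, 3], [0, 0.06, -0.01], 10],
    [[10, -25, 3], [0, 0.06, 0], 10],
    [[9, -24, 5], [-0.01, 0.06, -0.01], 10],
    [[10, -25, 4], [0, 0.06, 0], 10],
    [[9, -25, 5], [0, 0.06, -0.01], 10],
    [[10, -24, 6], [0, 0.06, 0], 10],
    [[9, -25, 6], [0, 0.07, -0.01], 10],
    [[8, -24, 7], [0, 0.06, 0], 10]
  ]
}}

```text
clock: 7.85
position: [573.0, 253.5, 233.8]
ee_rot: [0.998, -0.033, -0.057, -0.006]
contact_force: [-0.4, -0.7, -0.3]
gripper_width: 18.3
grasp_force: 61.6
```

Call:
{"api": "send_rows", "payload": {
  "series": [
    [[9, -25, 7], [-0.01, 0.06, -0.01], 10],
    [[8, -24, 7], [0, 0.06, 0], 10],
    [[3, 0, 27], [0, 0, 0], 10],
    [[2, -1, 26], [0, 0, 0], 10],
    [[3, 0, 27], [0, 0, 0], 10],
    [[2, 0, 27], [0, 0, 0], 10],
    [[3, 0, 20], [0, 0, 0], 10],
    [[0, 0, 0], [0, 0, 0], 10]
  ]
}}

```text
clock: 8.65
position: [602.7, 298.9, 87.4]
ee_rot: [1.0, -0.029, -0.002, 0.003]
contact_force: [0.1, -0.1, -0.2]
gripper_width: 18.6
grasp_force: 61.6
```

Run:
```python
from h import *
s=monitor.read_state();print(s["joints"].round(2),s["contact_force"],s["wrist_torque"].round(2),s["gripper_width"])
rows(np.array([606,300,30.]),Rt(0,np.radians(-3)),4)
cv2.imwrite("pics/w5.png",cv2.resize(get_image("wrist")[:,:,::-1],(800,600)))
```

```text
[ 0.7   0.59 -0.04  0.   -0.96  0.81] [ 0.08075842 -0.05435006 -0.20223227] [-0.02  0.07 -0.01] 18.566511106945253
[[1, 0, 14], [0.0, 0.0, -0.0]]
[[1, -1, 15], [0.0, 0.0, -0.0]]
[[1, 0, 14], [0.0, 0.0, -0.0]]
[[1, -1, 14], [0.01, 0.0, -0.01]]
end [606.5 300.4  30.4] rot err [-0.004  0.005  0.005] |max| 15.066519173319364
```

View pics/w5.png

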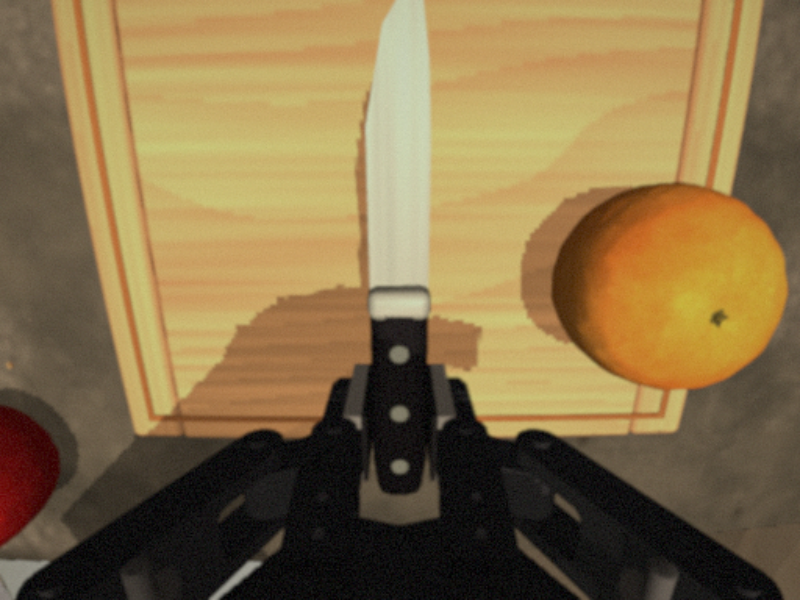

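The knife is level over the board, with the orange at right (670,285), well clear. The board's front edge is at image y≈436; I'll check it against the butt.

Run:
```python
from h import *
c=camera_info("wrist");print(plane(c,[[255.7,278.7],[86,278],[435,276.5]],18).round(1), monitor.read_state()["position"])
```

```text
[[532.7 302.8  18. ]
 [540.6 458.8  18. ]
 [522.6 136.5  18. ]] [603.83009147 299.57201549  89.67414615]
```

Call:
{"api": "send_rows", "payload": {
  "series": [
    [[1, 0, 14], [0, 0, 0], 10],
    [[1, 0, 15], [0, 0, 0], 10],
    [[1, 0, 14], [0, 0, 0], 10],
    [[1, 0, 12], [0, 0, 0], 10],
    [[0, 0, 5], [0, 0, 0], 10],
    [[0, 0, 0], [0, 0, 0], 10],
    [[0, 0, 0], [0, 0, 0], 10]
  ]
}}

```text
clock: 9.4
position: [608.8, 299.2, 30.7]
ee_rot: [1.0, -0.028, 0.0, 0.001]
contact_force: [0.8, -0.0, -0.4]
gripper_width: 18.4
grasp_force: 61.6
```

Run:
```python
from h import *
s=monitor.read_state();print(s["position"],s["contact_force"],s["wrist_torque"].round(2),s["gripper_width"])
print((Rn.from_quat(s["ee_rot"]).inv()*Rt(0,np.radians(-3))).as_rotvec().round(3))
```

```text
[608.7902219  299.18019099  30.67682323] [ 0.81513075 -0.02234427 -0.38513861] [-0.02  0.05  0.01] 18.384310920357112
[ 0.002 -0.001 -0.004]
```

Call:
{"api": "send_rows", "payload": {
  "series": [
    [[0, 0, 3], [0, 0, 0], 10],
    [[0, 0, 2], [0, 0, 0], 10],
    [[0, 0, 2], [0, 0, 0], 10],
    [[0, 0, 0], [0, 0, 0], 10],
    [[0, 0, 0], [0, 0, 0], 10]
  ]
}}

```text
clock: 9.9
position: [608.8, 299.2, 24.5]
ee_rot: [1.0, -0.028, 0.001, 0.001]
contact_force: [-1.1, -1.0, 4.3]
gripper_width: 18.2
grasp_force: 62.3
```

Call:
{"api": "send_rows", "payload": {
  "series": [
    [[0, 0, 1], [0, 0, 0], 10],
    [[0, 0, 0], [0, 0, 0], 10],
    [[0, 0, 0], [0, 0, 0], 10]
  ]
}}

```text
clock: 10.2
position: [608.8, 299.2, 24.2]
ee_rot: [1.0, -0.028, 0.001, 0.001]
contact_force: [-2.5, 0.2, 8.1]
gripper_width: 18.2
grasp_force: 62.8
```

Run:
```python
from h import *
s=monitor.read_state();print(s["position"],s["contact_force"].round(1),s["wrist_torque"].round(2))
im=get_image("wrist")[:,:,::-1]
cv2.imwrite("pics/w6.png",cv2.resize(im,(800,600)))
```

```text
[608.83942968 299.22825107  24.17892983] [-2.5  0.2  8.1] [-0.15  0.96  0.01]
```

View pics/w6.png

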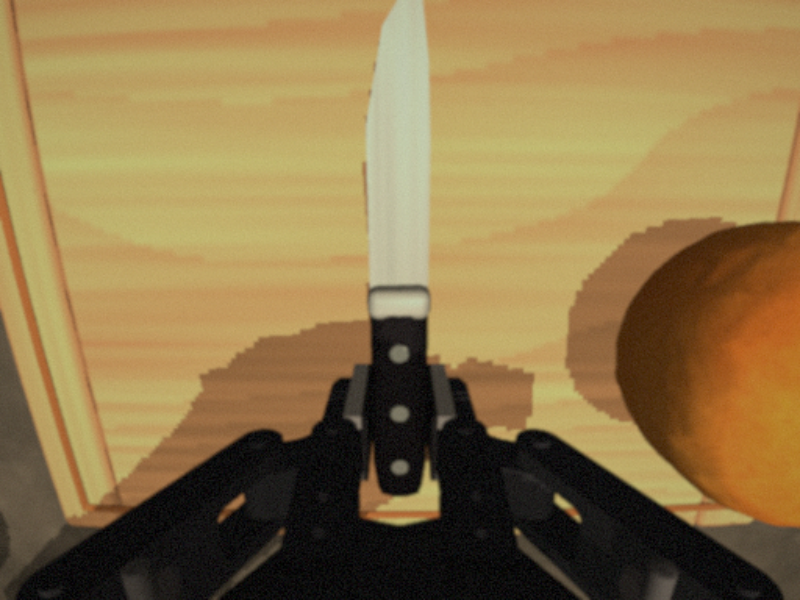

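The force and moment (Fz 8 N, My +0.96) suggest that the butt touched first with the tip slightly up. I'll pitch the tip down a little while lowering.

Call:
{"api": "send_rows", "payload": {
  "series": [
    [[0, 0, 0], [0, -0.02, 0], 10],
    [[0, 0, 0], [0, -0.02, 0], 10],
    [[0, 0, 0], [0, 0, 0], 10],
    [[0, 0, 0], [0, 0, 0], 10]
  ]
}}

```text
clock: 10.65
position: [609.1, 299.2, 23.3]
ee_rot: [0.999, -0.028, -0.02, 0.0]
contact_force: [-1.5, -0.5, 6.6]
gripper_width: 18.5
grasp_force: 62.5
```

Run:
```python
from h import *
s=monitor.read_state();print(s["position"],s["contact_force"].round(1),s["wrist_torque"].round(2))
```

```text
[609.05842898 299.24067257  23.32248939] [-1.5 -0.5  6.6] [-0.18  0.42 -0.01]
```

Call:
{"api": "send_rows", "payload": {
  "series": [
    [[0, 0, 1], [0, 0, 0], 10],
    [[0, 0, 0], [0, 0, 0], 10],
    [[0, 0, 0], [0, 0, 0], 10]
  ]
}}

```text
clock: 10.95
position: [609.1, 299.3, 23.3]
ee_rot: [0.999, -0.028, -0.019, 0.001]
contact_force: [-2.8, -0.8, 10.1]
gripper_width: 18.3
grasp_force: 63.0
```

Run:
```python
from h import *
s=monitor.read_state();print(s["position"],s["contact_force"].round(1),s["wrist_torque"].round(2),(Rn.from_quat(s["ee_rot"]).inv()*Rt(0,np.radians(-3))).as_rotvec().round(3))
```

```text
[609.0615115  299.27989717  23.31736233] [-2.8 -0.8 10.1] [-0.29  0.84 -0.04] [ 0.002  0.039 -0.004]
```

Call:
{"api": "send_rows", "payload": {
  "series": [
    [[0, 0, 0], [0, -0.02, 0], 10],
    [[0, 0, 0], [0, 0, 0], 10],
    [[0, 0, 0], [0, 0, 0], 10]
  ]
}}

```text
clock: 11.25
position: [609.1, 299.3, 23.5]
ee_rot: [0.999, -0.028, -0.029, 0.0]
contact_force: [-3.3, -1.0, 9.7]
gripper_width: 18.3
grasp_force: 63.0
```

Run:
```python
from h import *
s=monitor.read_state();print(s["position"],s["contact_force"].round(1),s["wrist_torque"].round(2),(Rn.from_quat(s["ee_rot"]).inv()*Rt(0,np.radians(-3))).as_rotvec().round(3))
```

```text
[609.14013849 299.34744525  23.45749198] [-3.3 -1.   9.7] [-0.29  0.73 -0.07] [ 0.002  0.059 -0.004]
```

The moment is now balanced, so the handle lies flat. Releasing.

Call:
{"api": "send_rows", "payload": {
  "series": [
    [[0, 0, -0.5], [0, 0, 0], 16],
    [[0, 0, 0], [0, 0, 0], 20],
    [[0, 0, 0], [0, 0, 0], 24],
    [[0, 0, 0], [0, 0, 0], 30],
    [[0, 0, 0], [0, 0, 0], 38],
    [[0, 0, 0], [0, 0, 0], 44],
    [[0, 0, 0], [0, 0, 0], 44],
    [[0, 0, 0], [0, 0, 0], 44]
  ]
}}

```text
clock: 12.05
position: [608.4, 299.0, 21.9]
ee_rot: [0.999, -0.029, -0.03, 0.0]
contact_force: [-0.2, -0.0, 0.2]
gripper_width: 44.0
grasp_force: 0.0
```

Call:
{"api": "send_rows", "payload": {
  "series": [
    [[0, 0, -5], [0, 0, 0], 44],
    [[0, 0, -10], [0, 0, 0], 44],
    [[0, 0, -15], [0, 0, 0], 44],
    [[0, 0, -25], [0, 0, 0], 44],
    [[0, 0, -30], [0, 0, 0], 44],
    [[0, 0, -30], [0, 0, 0], 44],
    [[0, 0, -30], [0, 0, 0], 44],
    [[0, 0, 0], [0, 0, 0], 44]
  ]
}}

```text
clock: 12.85
position: [620.2, 300.2, 174.5]
ee_rot: [0.999, -0.028, -0.024, -0.003]
contact_force: [0.4, 0.5, 0.2]
gripper_width: 43.9
grasp_force: 0.0
```

Run:
```python
from h import *
a=get_image("wrist")[:,:,::-1];t=get_image("top")[:,:,::-1]
t=cv2.resize(t[150:245,150:350],(800,380),interpolation=cv2.INTER_CUBIC);a=cv2.resize(a,(293,220))
o=np.zeros((600,800,3),np.uint8);o[:380]=t;o[380:,:293]=a;cv2.imwrite("pics/f.png",o)
```

```text
(no output)
```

View pics/f.png

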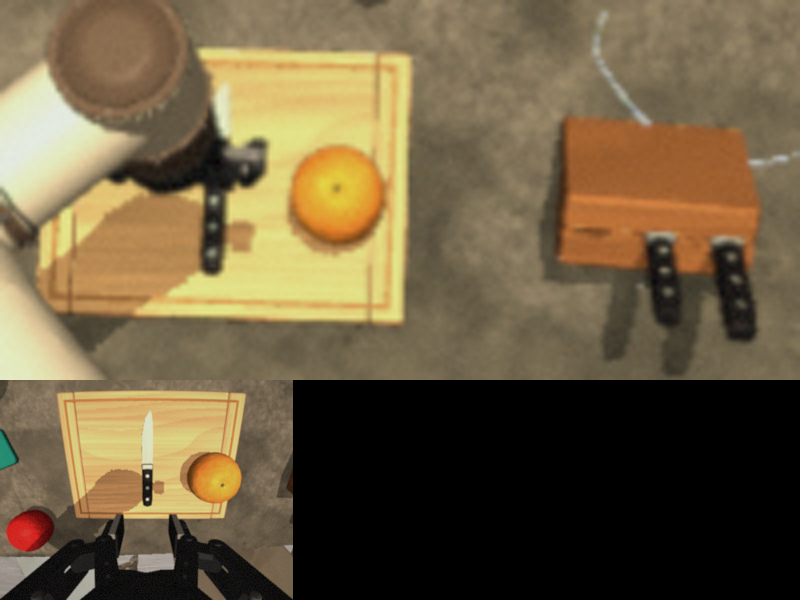

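The knife lies wholly on the board (wrist inset: butt (147,503), tip (150,412)) and clear of the orange. The other two knives are still in the block.

```bash
python3 -c "
from bench import job_done;print(job_done())"
```

```text
the job is handed in; nothing more can be done
None
```

The paring knife is out of the block and lying flat on the board beside the orange, not touching it; the other two knives stayed in the block, the orange was not touched, and the job is handed in (no verdict came back).

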